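# Lower the ratchet rest arm on the robot lab bench

## Task

Lower the propped-up rest arm (the sloping bar) of the ratchet stand: press the ribbed pad of its pawl all the way down, so that the pawl stays clear of the teeth, then push the rest arm down until it lies level, fully home on its stop, and leave the pawl released. Only press and push, with the fingertips or the outside of the fingers: do not lift the rest arm, do not force it while the pawl still holds it, and leave everything else on the table where it stands.

Things in the scene. Friction and masses are not known exactly. Their poses are not given: they have to be found in the camera images.
- stand: Ratchet stand, fixed to the table: dark steel base plate 370 x 110 x 12 mm with toothed wheel, arm and pawl. Origin on the table straight below the rest arm's hinge; x along the plate (-175 to +195 mm) towards the rest arm's end, y parallel to the hinges, z up. Stands crosswise, arm to the robot's left, pawl pad to its right, turned up to 0.4 rad either way. All parts move in the plane y = 0.
- hinge (a point): Centre of the rest arm's hinge axis, 75 mm above the table, over the stand's origin, between grey cheeks (x +-25, y +-27 mm of the stand, 92 mm high).
- rest_end (a point): Middle of the far edge of the rest arm's upper face, 210 mm along the rest arm from the hinge axis and 8 mm above its centre line. The rest arm is a straight aluminium bar, 26 mm wide, 16 thick, its centre line passing through the hinge axis; 180 to 210 mm from the hinge it carries a black rubber cross pad 100 mm wide, upper face 18 mm above the centre line.
- rest_turn (a joint): Turn of the rest arm, rad: its elevation is 0.8 minus this. Starts at 0 to 0.11 (sloping up 40 to 46 degrees), grows going down; 0.8 is level on the stop, the end of travel. Stiff hinge: the rest arm stays where it is left; with the pawl free, 4 to 7 N down on the bar 120 mm from the hinge moves it. With the pawl engaged a tooth blocks it at about 0.13.
- pawl_turn (a joint): Turn of the pawl, rad: 0 is engaged (nose down in front of a tooth, pad up), 0.42 fully released (end of travel, pad down). Grows as the pad is pressed. Its pivot is stiff, so it stays where it is left; the nose clears the teeth above about 0.17.
- pawl_pad (a point): Centre of the upper face of the pawl's ribbed steel pad, 40 mm (stand x) by 36 mm (stand y), 70 mm beyond the pawl pivot away from the rest arm. Engaged: level, 140 mm above the table; it goes down about 30 mm, tilting, to full release. Pressing takes about 4 N until the end of travel.
- tape: Bystander: cardboard roll core lying flat, 84 mm outside, 24 mm high. Origin: centre of its underside.
- jar: Bystander: white jar, 48 mm across, 60 mm high, beside the stand. Origin: centre of its underside.
- offcut: Bystander: aluminium profile offcut 120 x 30 x 30 mm lying beside the stand. Origin: centre of its underside.
- driver: Bystander: screwdriver 170 mm long lying beside the stand. Origin: underside, about its middle.
- mug: Bystander: white mug 80 mm across, 95 mm high. Origin: centre of its underside.
- bottle: Bystander: white bottle 64 mm across, 170 mm high. Origin: centre of its underside.
- coupler: Bystander: dark steel disc 60 mm across, 30 mm high. Origin: centre of its underside.
- rest: The rest arm and its steel toothed wheel (radius 52 mm, 24 mm wide; four teeth, to radius 68 mm) as one body. Origin on the hinge axis; its axes turn with it, so use rest_end and rest_turn to locate it.
- pawl_pivot (a point): Pivot axis of the pawl, 128 mm above the table, 80 mm from the hinge towards the pad, between grey posts 138 mm high. The pawl is a steel lever: from here it reaches over the wheel to its nose above the hinge (top 156 mm engaged, about 190 mm released).
- stop (a point): Centre of the top of the rubber-topped stop block on which the rest arm comes to lie, 67 mm above the table, 165 mm from the hinge.

How it is judged:
On the way, in this order (a step that is already met when the one before it is completed fails the run):
1. the pawl is pressed down to its released end while the rest arm is still up (value of joint pawl_turn above 0.3 rad and value of joint rest_turn below 0.25 rad), for 0.2 s.
2. the rest arm is pushed down onto its stop (value of joint rest_turn above 0.76 rad and value of joint pawl_turn above 0.3 rad), for 0.2 s.
At the end, for the whole second after the job is handed in: The rest arm lies level on its stop (joint above 0.76 of 0.8 rad, within about 2 degrees) and at rest, the pawl is left released (joint above 0.3 of 0.42 rad) (all of step 2 and value of joint rest_turn below 0.86 rad and velocity of joint rest_turn between -0.05 and 0.05 rad/s); the robot touches nothing.
It fails at once if the rest arm is lifted (turned up by more than about 3 degrees beyond its highest start) (value of joint rest_turn below -0.06 rad).
It fails at once if the rest arm is forced while the pawl still holds it (more than 20 N on the rest arm with the pawl joint below 0.15) (value of joint pawl_turn below 0.15 rad and contact force between any of the fingers, the arm and rest above 20 N).
It fails at once if something loose on the table (roll core, jar, offcut, screwdriver, mug, bottle, steel disc) is shifted by more than 30 mm or lifted (distance of any of tape, jar, offcut, driver, mug, bottle, coupler from where it was at the start of the episode above 0.03 m).
It also fails if it takes over 48 s, if anything falls off the work surface, if the arm or the gripper's body presses on something with over 40 N, if the wrist force passes 120 N, or if a joint passes its speed limit or range.

## Robot

A 7-joint arm with a two-finger parallel gripper is mounted at the origin on the work surface. World frame = base frame: x ahead of the robot, y to its left, z up, the work surface at z = 0. Lengths are in m, angles in rad, forces in N, time in s.
With the tool pointing down it reaches from about 0.425 to 0.975 m from the base axis. Payload 16.7 kg.
Tool frame: the origin (TCP) lies midway between the tips of the shut fingers; the grasp point (between the pads) lies 19 mm behind it (r.grip_depth is the distance from the TCP to the grasp point, in m); z points along the fingers, y is the line along which they close (so a half turn about z gives the same grasp; the last joint's range is limited). The gripper opens to 85 mm and grips with 20 to 120 N. Pads are 22 mm wide; open, the fingers measure 114 mm over their backs; the gripper's body (76 mm by 85 mm) begins 54 mm behind the grasp point. The pads swing forward as they close: fully open they stand 13 mm farther back than shut.
Start: joints at [1.034, 0.426, 0.074, 1.606, -0.034, 1.111, -0.067], TCP at [0.255, -0.625, 0.231] pointing down, gripper open.
Joint ranges: [-2.85, 2.85], [-0.5, 2.14], [-1.23, 1.37], [0.21, 2.46], [-1.02, 4.16], [0.16, 2.05], [-2.73, 2.73]. Speed limits (rad/s): [1.89, 1.89, 2.39, 2.39, 3.01, 3.01, 3.01].

## Interface

Orientations are given as a unit quaternion [w, x, y, z].
In Python, from plant import r gives the robot as it stands.
- The arm moves only by the tool move_arm, never from a script. Its argument "series" is a list of rows, each a list of 2 entries, a list of its own where there are three numbers: the shift along the tool's x, y, z normalised to -1 to 1, where 1 is 100 mm, then the turn about the tool's z normalised to -1 to 1, where 1 is 180 degrees. In form: [[[tx, ty, tz], twist], ...]. A call has 1 to 10 rows; each row is the pose to reach, as a shift and turn from the pose commanded when the call began, along the tool's axes at that moment, turning the shorter way round; what a row does not reach only later rows make up. A row lasts 1/10 s, in which the tool goes at most 50 mm and 8.59 degrees, less where a joint would pass 70% of its speed; a pose out of reach is approached as far as the arm can. A call with a number of a shift or a turn outside -1 to 1 is refused whole. A call with a gripper value outside its range is refused whole. "fingers" is the closure, from 0 (fully open) to 1 (shut), set as the call begins (left out, the last holds). The fingers move at their own pace and stop on an object; the grip force is fixed at half the most. Time passes only in rows, so rows that repeat a pose let the fingers close. It gives the time, the measured TCP pose, the force, the opening and the grip force at its end, in the units of the state.
- r.sense(): the state, without advancing time (a new reading comes with each control period).
- r.snapshot(name): name is "side" or "top" or "wrist"; returns the picture (384x512x3 uint8, red, green, blue); there is no depth.
- r.camera_info(name): a dict with "camera_matrix" (3x3 intrinsics, pixels), "R" (3x3) and "t" (3): a world point X has camera coordinates R X + t; the wrist camera has in their place "mount" (4x4, takes a point from camera to tool coordinates, whose origin is the TCP and whose axes are the flange's). Camera axes: x right, y down, z forward; pixel columns grow to the right and rows downward; lengths in m; the calibration is good to about 2 mm. A picture is of the moment at which its call begins: read the wrist's pose just before it. camera_info takes no time and is no camera call.
- r.sign_off(): hands the job in; it is judged then, once.
The state is a dict: "time": time; "joints": joint angles; "qvel": joint speeds; "joint_torque": joint torques, N m; "tool_pos": TCP position; "eef_rot": TCP orientation; "contact_force": force on the tool from outside, world axes, zero at the start; "wrist_torque": the same for the moment, N m; "grip_width": finger opening in m; "grip_force": force on a finger pad.
Only numpy, scipy, OpenCV 4.12 (cv2) and the standard library are available. Lean on these libraries where they do the work, as an engineer would, in place of code of your own. Each camera call takes 0.05 s, during which the arm holds its last target. There are 200 camera calls.

## Working session

There is one attempt and no reset: what is moved stays moved. The work goes in short steps, Python scripts to look and compute and a tool call to move; the robot and the scene stay as the last step left them, time stands still between calls to the robot, and variables do not carry over. Pictures are saved under pics/ and viewed, at most 10 in all, crops included, and the job is handed in when it is done.

Besides the shell and the picture viewer there is one more tool, called after "Request:" by a JSON object that holds its "name" and its "arguments", one argument or row to a line. move_arm: Moves the arm, as the interface text tells. Its arguments: {"type":"object","properties":{"series":{"type":"array","items":{"type":"array"}},"fingers":{"type":"number"}},"required":["series"]}

```bash
mkdir -p pics; ls
python3 - <<'E'
from plant import r
import cv2
s=r.sense();print(s)
for n in("top","side"):
    im=r.snapshot(n);cv2.imwrite(f"pics/{n}0.png",im[:,:,::-1])
    c=r.camera_info(n);print(n,c)
print(r.camera_info("wrist"))
E
```

```text
pics
{'time': 0.0, 'joints': array([ 1.03450422,  0.42673686,  0.07385393,  1.60661197, -0.03412701,
        1.11074165, -0.06708942]), 'qvel': array([-0.00148021, -0.00028072, -0.00088176,  0.0005362 , -0.00047699,
       -0.00023289,  0.00024678]), 'joint_torque': array([-1.70527856e-04, -9.49852109e+01,  3.76088709e+00, -4.63514900e+01,
        1.92100927e-02,  1.01903555e-02,  5.21001652e-05]), 'tool_pos': array([ 0.2544552 , -0.62477918,  0.23060523]), 'eef_rot': array([-5.99984352e-04,  9.81360471e-01,  1.92175033e-01, -1.52921100e-04]), 'contact_force': array([ 0.36133814, -0.880853  ,  0.89442137]), 'wrist_torque': array([0.0557039 , 0.08427351, 0.01589244]), 'grip_force': 0.0, 'grip_width': 0.08550682473284385}
top {'camera_matrix': array([[412.42347237,   0.        , 256.66455417],
       [  0.        , 412.42347237, 190.97142157],
       [  0.        ,   0.        ,   1.        ]]), 'R': array([[ 0.00557692, -0.99992147, -0.01122317],
       [-0.99625333, -0.00458714, -0.08636127],
       [ 0.08630301,  0.01166275, -0.99620067]]), 't': array([0.00977236, 0.61569145, 1.3064
[... 210 characters left out ...]
, -0.54307798,  0.0038883 ],
       [-0.33482956,  0.51202905, -0.79102175],
       [ 0.42759557, -0.66550173, -0.61177567]]), 't': array([0.49861054, 0.33712278, 0.82640108])}
{'camera_matrix': array([[317.62833435,   0.        , 251.25702104],
       [  0.        , 317.62833435, 187.27270986],
       [  0.        ,   0.        ,   1.        ]]), 'mount': array([[ 2.45449357e-04, -9.60765579e-01, -2.77361573e-01,
         7.04220089e-02],
       [ 9.99999963e-01,  2.02772771e-04,  1.82549618e-04,
        -5.39543789e-04],
       [-1.19146015e-04, -2.77361607e-01,  9.60765593e-01,
        -1.43885446e-01],
       [ 0.00000000e+00,  0.00000000e+00,  0.00000000e+00,
         1.00000000e+00]])}
```

View pics/top0.png

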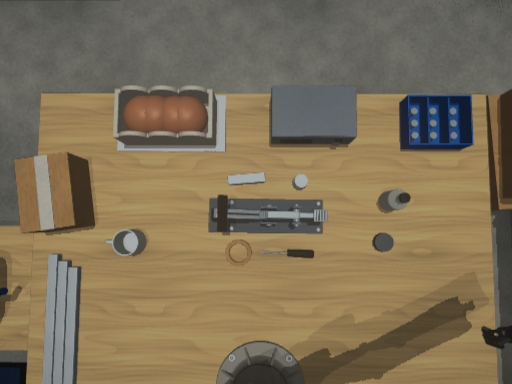

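View pics/side0.png

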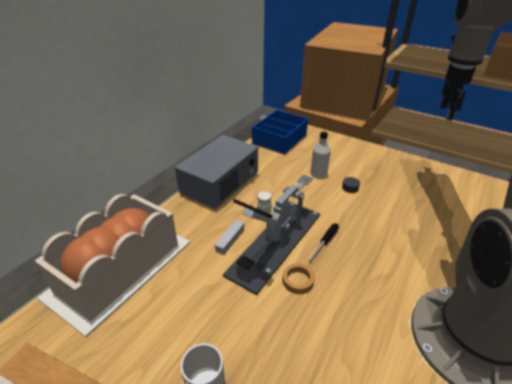

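The top view shows the base plate at about (209..323, 198..233), the black cross pad at (223,213), and the pawl pad at (320,215). The screwdriver, tape, jar and offcut lie around the plate. The side view agrees.

```bash
cat > h.py <<'E'
import numpy as np, cv2
from plant import r
def proj(n,X):
    c=r.camera_info(n);p=c["camera_matrix"]@(c["R"]@np.array(X,float)+c["t"]);return p[:2]/p[2]
def ray(n,uv,z):
    c=r.camera_info(n);d=c["R"].T@np.linalg.solve(c["camera_matrix"],[*uv,1]);o=-c["R"].T@c["t"]
    return o+d*(z-o[2])/d[2]
def wcam(s):
    from scipy.spatial.transform import Rotation as R
    q=s["eef_rot"];T=np.eye(4);T[:3,:3]=R.from_quat([q[1],q[2],q[3],q[0]]).as_matrix();T[:3,3]=s["tool_pos"]
    c=r.camera_info("wrist");return T@c["mount"],c["camera_matrix"]
E
python3 - <<'E'
from h import *
im=cv2.imread("pics/top0.png");x0,y0=195,165
cv2.imwrite("pics/topc.png",cv2.resize(im[y0:265,x0:345],None,fx=5,fy=5,interpolation=cv2.INTER_CUBIC))
# plate: dark bluish
hsv=cv2.cvtColor(im,cv2.COLOR_BGR2HSV)
b=im.astype(int)
m=((b.max(2)<110)&(b[:,:,2]-b[:,:,0]<15)).astype(np.uint8)
m[:185]=0;m[:,:200]=0;m[242:]=0;m[:,335:]=0
m=cv2.morphologyEx(m,cv2.MORPH_CLOSE,np.ones((15,15)));n,l,st,_=cv2.connectedComponentsWithStats(m)
i=1+np.argmax(st[1:,4]);print(st[1:])
pts=np.argwhere(l==i)[:,::-1]
bx=cv2.boxPoints(cv2.minAreaRect(pts.astype(np.float32)))
W=[ray("top",p,.012) for p in bx];print(bx,np.round(W,3))
for k in range(4):print(np.linalg.norm(W[k]-W[k-1]))
E
```

```text
[[ 209  185  116   48 3882]]
[[209. 185.]
 [324. 185.]
 [324. 232.]
 [209. 232.]] [[ 0.636  0.169  0.012]
 [ 0.637 -0.207  0.012]
 [ 0.485 -0.205  0.012]
 [ 0.483  0.167  0.012]]
0.15326850685932167
0.3761524615722862
0.15279533747270063
0.3724698159392687
```

View pics/topc.png

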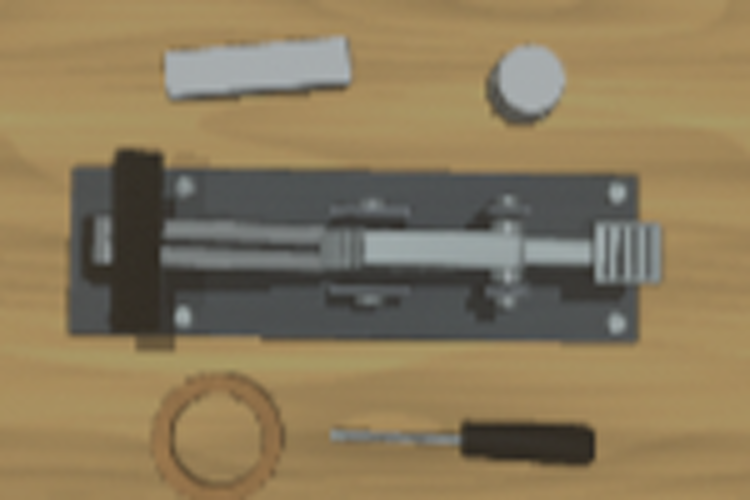

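The crop shows the plate corners at (72,167), (638,173), (638,342) and (68,335). The pawl pad centre is near (628,252) and the cross pad near (137,242). The stand is turned only slightly.

Run:
```python
from h import *
f=lambda p,z:ray("top",(np.array(p)+.5)/5-.5+np.array([195,165]),z)
TL,TR,BR,BL=[f(p,.012) for p in((72,167),(638,173),(638,342),(68,335))]
print(TL,TR,BR,BL,np.linalg.norm(TL-TR),np.linalg.norm(TL-BL))
ex=((TL+BL)-(TR+BR));ex/=np.linalg.norm(ex);ey=np.cross([0,0,1],ex)
c=(TL+TR+BL+BR)/4; o=c-ex*.010; o[2]=0
print("yaw",np.arctan2(ex[1],ex[0]),"origin",o)
P=lambda x,z,y=0:o+ex*x+ey*y+np.array([0,0,z])
print("pad",P(-.15,.14),"from image",f((629,253),.14))
for t in (0,.05,.11):
    e=.8-t;L=.195;print(t,"crosspad top",P(L*np.cos(e)-.018*np.sin(e),.075+L*np.sin(e)+.018*np.cos(e)))
for z in(.2,.22,.24):print(f((137,242),z))
for n,p in dict(tape=(217,438),jar=(528,80),offcut=(257,70),driver=(460,440)).items():print(n,f(p,.03))
np.savez("st.npz",o=o,ex=ex,ey=ey)
s=r.sense();from scipy.spatial.transform import Rotation as R
w,x,y,z=s["eef_rot"];M=R.from_quat([x,y,z,w]).as_matrix();print(M)
```

```text
[0.59313582 0.16871485 0.012     ] [ 0.59098983 -0.20052217  0.012     ] [ 0.48145565 -0.19963248  0.012     ] [0.48385379 0.1696126  0.012     ] 0.3692432510960334 0.10928571882653222
yaw 1.5646430632466661 origin [ 0.53729724 -0.02545661  0.        ]
pad [ 0.53637426 -0.17545377  0.14      ] from image [ 0.53526126 -0.17600037  0.14      ]
0 crosspad top [0.53805375 0.09748646 0.22742516]
0.05 crosspad top [0.53809968 0.10495075 0.22108996]
0.11 crosspad top [0.53815214 0.11347606 0.21300718]
[0.5382527  0.10761367 0.2       ]
[0.53760018 0.10570418 0.22      ]
[0.53694766 0.1037947  0.24      ]
tape [0.41932293 0.07122914 0.03      ]
jar [ 0.64959515 -0.12747159  0.03      ]
offcut [0.65534526 0.04758197 0.03      ]
driver [ 0.41903065 -0.08345001  0.03      ]
[[ 9.26132810e-01  3.77197236e-01 -5.13338613e-04]
 [ 3.77197576e-01 -9.26132222e-01  1.04661491e-03]
 [-8.06391812e-05 -1.16293448e-03 -9.99999321e-01]]
```

Plate measures 369 x 109 mm, and the pawl pad predicted from it is within 1.5 mm of the image. The cross pad's ray also fits. I'll shut the fingers and travel at z 0.23, which is above everything loose.

Request:
{"name": "move_arm", "arguments": {
  "series": [
    [[0.29, -0.21, 0], 0],
    [[0.57, -0.41, 0], 0],
    [[0.86, -0.62, 0], 0]
  ],
  "fingers": 1
}}

```text
time: 0.4
tool_pos: [0.3111, -0.5341, 0.2309]
eef_rot: [-0.0, 0.981, 0.192, -0.0]
contact_force: [0.1, 0.2, 0.5]
grip_width: 0.0437
grip_force: 0.0
```

Request:
{"name": "move_arm", "arguments": {
  "series": [
    [[0.29, -0.21, 0], 0],
    [[0.57, -0.41, 0], 0],
    [[0.86, -0.62, 0], 0]
  ]
}}

```text
time: 0.7
tool_pos: [0.3675, -0.444, 0.2311]
eef_rot: [-0.0, 0.981, 0.192, -0.0]
contact_force: [0.4, 0.3, 0.1]
grip_width: 0.0
grip_force: 0.0
```

Request:
{"name": "move_arm", "arguments": {
  "series": [
    [[0.29, -0.21, 0], 0],
    [[0.57, -0.41, 0], 0],
    [[0.86, -0.62, 0], 0]
  ]
}}

```text
time: 1.0
tool_pos: [0.4238, -0.3542, 0.2312]
eef_rot: [-0.0, 0.981, 0.192, -0.0]
contact_force: [-0.3, -0.0, -0.2]
grip_width: 0.0001
grip_force: 0.0
```

Request:
{"name": "move_arm", "arguments": {
  "series": [
    [[0.29, -0.21, 0], 0],
    [[0.57, -0.41, 0], 0],
    [[0.86, -0.62, 0], 0],
    [[0.86, -0.62, 0], 0]
  ]
}}

```text
time: 1.4
tool_pos: [0.4821, -0.2611, 0.2312]
eef_rot: [-0.001, 0.981, 0.195, 0.0]
contact_force: [-1.4, -0.3, -0.1]
grip_width: 0.0
grip_force: 0.0
```

Request:
{"name": "move_arm", "arguments": {
  "series": [
    [[0.27, -0.19, 0], 0],
    [[0.54, -0.37, 0], 0],
    [[0.81, -0.56, 0], 0],
    [[0.81, -0.56, 0.25], 0],
    [[0.81, -0.56, 0.5], 0],
    [[0.81, -0.56, 0.5], 0]
  ]
}}

```text
time: 2.0
tool_pos: [0.5317, -0.1829, 0.1784]
eef_rot: [-0.001, 0.981, 0.192, -0.002]
contact_force: [-1.2, -0.7, 0.2]
grip_width: -0.0001
grip_force: 0.0
```

Run:
```python
from h import *
s=r.sense();im=r.snapshot("wrist");st=np.load("st.npz")
T,K=wcam(s);Ti=np.linalg.inv(T)
out=im[:,:,::-1].copy()
def pt(x,y,z):
    X=st["o"]+st["ex"]*x+st["ey"]*y+np.array([0,0,z]);c=Ti[:3]@np.r_[X,1];p=K@c;return p[:2]/p[2]
print("pad corners px",[pt(-.15+a,b,.14).round() for a in(-.02,.02) for b in(-.018,.018)])
c=Ti[:3]@np.r_[s["tool_pos"],1];print("tcp px",(K@c/c[2])[:2],s["tool_pos"])
cv2.imwrite("pics/w1.png",out)
```

```text
pad corners px [array([286., 190.]), array([262., 240.]), array([224., 165.]), array([203., 218.])]
tcp px [252.27529565 243.13397938] [ 0.53165708 -0.18293461  0.17837188]
```

View pics/w1.png

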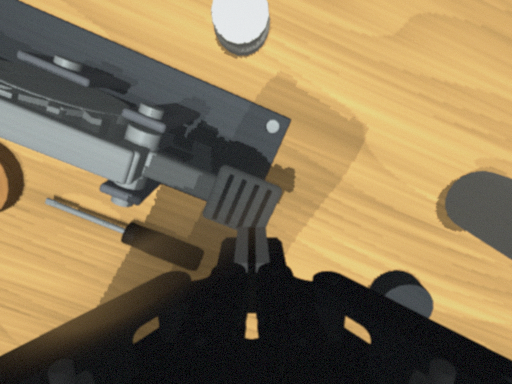

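The wrist view shows the ribbed pad's corners at about (222,165), (281,187), (262,230) and (203,212), within a few pixels of the prediction. The fingertips stand just over it, so I press down.

Request:
{"name": "move_arm", "arguments": {
  "series": [
    [[0.03, -0.02, 0], 0],
    [[0.03, -0.02, 0.1], 0],
    [[0.03, -0.02, 0.2], 0],
    [[0.03, -0.02, 0.3], 0],
    [[0.03, -0.02, 0.38], 0],
    [[0.03, -0.02, 0.44], 0],
    [[0.03, -0.02, 0.48], 0],
    [[0.03, -0.02, 0.48], 0]
  ]
}}

```text
time: 2.85
tool_pos: [0.5354, -0.1804, 0.1329]
eef_rot: [-0.0, 0.981, 0.192, -0.0]
contact_force: [-0.7, 0.6, 0.8]
grip_width: -0.0002
grip_force: 0.0
```

Request:
{"name": "move_arm", "arguments": {
  "series": [
    [[0, 0, 0.04], 0],
    [[0, 0, 0.08], 0],
    [[0, 0, 0.12], 0],
    [[0, 0, 0.12], 0]
  ]
}}

```text
time: 3.25
tool_pos: [0.5356, -0.1801, 0.1209]
eef_rot: [-0.0, 0.981, 0.192, -0.0]
contact_force: [-0.1, -1.7, -0.4]
grip_width: -0.0004
grip_force: 0.5
```

Request:
{"name": "move_arm", "arguments": {
  "series": [
    [[0, 0, 0.03], 0],
    [[0, 0, 0.06], 0],
    [[0, 0, 0.08], 0],
    [[0, 0, 0.08], 0]
  ]
}}

```text
time: 3.65
tool_pos: [0.5356, -0.1801, 0.1131]
eef_rot: [-0.0, 0.981, 0.192, -0.0]
contact_force: [0.1, 0.4, 1.8]
grip_width: 0.0001
grip_force: 0.7
```

Run:
```python
from h import *
im=r.snapshot("wrist");im2=r.snapshot("side")
a=cv2.resize(im[100:290,120:400],None,fx=1.43,fy=1.43);b=cv2.resize(im2[150:290,210:340],None,fx=2.8,fy=2.8)
h=270
f=lambda i:cv2.resize(i,(int(i.shape[1]*1.0*h/i.shape[0]),h))
cv2.imwrite("pics/w2.png",np.hstack([f(a),f(b)])[:,:,::-1]); print(f(a).shape,r.sense()["contact_force"])
```

```text
(270, 397, 3) [ 0.77081113 -0.67246649  0.4754972 ]
```

View pics/w2.png

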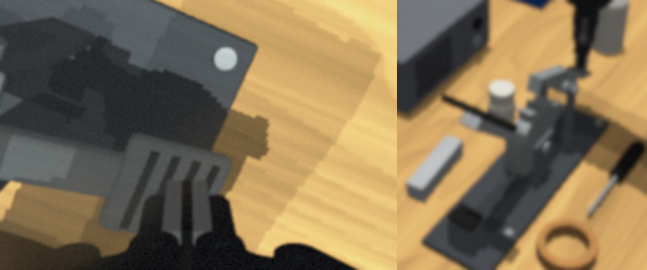

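The pad is under the fingertips and tilting, and the pawl's nose side is rising. I keep pressing until the force climbs at the end of travel.

Request:
{"name": "move_arm", "arguments": {
  "series": [
    [[0, 0, 0.02], 0],
    [[0, 0, 0.04], 0],
    [[0, 0, 0.04], 0]
  ]
}}

```text
time: 4.05
tool_pos: [0.5358, -0.1802, 0.1097]
eef_rot: [0.0, 0.981, 0.192, 0.0]
contact_force: [-3.5, 1.6, 12.7]
grip_width: -0.0
grip_force: 5.4
```

Request:
{"name": "move_arm", "arguments": {
  "series": [
    [[0, 0, 0.02], 0],
    [[0, 0, 0.04], 0],
    [[0, 0, 0.04], 0]
  ]
}}

```text
time: 4.35
tool_pos: [0.5364, -0.1799, 0.108]
eef_rot: [0.0, 0.981, 0.192, 0.001]
contact_force: [-15.3, 7.4, 50.8]
grip_width: -0.0004
grip_force: 21.5
```

The hard stop is reached at TCP z 0.108 with 50 N, which matches full release. I go straight up, then across to the bar.

Request:
{"name": "move_arm", "arguments": {
  "series": [
    [[0, 0, -0.05], 0],
    [[0, 0, -0.3], 0],
    [[0, 0, -0.7], 0],
    [[0, 0, -1], 0]
  ]
}}

```text
time: 4.75
tool_pos: [0.5355, -0.1804, 0.2069]
eef_rot: [0.0, 0.981, 0.192, 0.0]
contact_force: [0.1, 0.4, -0.4]
grip_width: -0.0001
grip_force: 0.0
```

Request:
{"name": "move_arm", "arguments": {
  "series": [
    [[0, 0, -0.25], 0],
    [[0, 0, -0.5], 0],
    [[0, 0, -0.5], 0]
  ]
}}

```text
time: 5.05
tool_pos: [0.5368, -0.1807, 0.2584]
eef_rot: [0.001, 0.981, 0.192, 0.002]
contact_force: [0.6, 0.1, -0.4]
grip_width: 0.0
grip_force: 0.0
```

Run:
```python
from h import *
s=r.sense();print(s["tool_pos"],s["contact_force"])
im=r.snapshot("wrist");im2=r.snapshot("side")
a=im[60:330,100:450];b=cv2.resize(im2[165:290,215:340],(432,432))
cv2.imwrite("pics/w3.png",np.hstack([cv2.resize(a,None,fx=1,fy=1.6),b])[:,:,::-1])
```

```text
[ 0.53681001 -0.18069054  0.25843367] [ 0.59935286  0.12083867 -0.42673952]
```

View pics/w3.png

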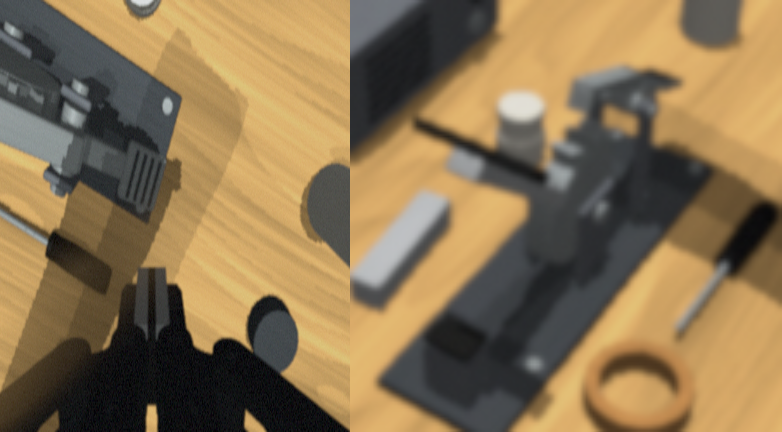

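The pawl stayed released: in the side view its nose stands clear above the wheel at about (595,90), and the pad is tilted down at about (670,80). Next I go across to above the bar, about 100 mm from the hinge.

Request:
{"name": "move_arm", "arguments": {
  "series": [
    [[0.16, -0.4, 0], 0],
    [[0.32, -0.79, 0], 0]
  ]
}}

```text
time: 5.35
tool_pos: [0.5346, -0.0948, 0.2539]
eef_rot: [-0.0, 0.982, 0.191, -0.001]
contact_force: [0.7, 1.0, -0.5]
grip_width: -0.0002
grip_force: 0.0
```

Request:
{"name": "move_arm", "arguments": {
  "series": [
    [[0.16, -0.4, 0], 0],
    [[0.32, -0.79, 0], 0]
  ]
}}

```text
time: 5.55
tool_pos: [0.5344, -0.0082, 0.2541]
eef_rot: [-0.0, 0.981, 0.192, -0.001]
contact_force: [0.7, 0.2, 0.6]
grip_width: -0.0001
grip_force: 0.0
```

Request:
{"name": "move_arm", "arguments": {
  "series": [
    [[0.16, -0.4, 0], 0],
    [[0.32, -0.79, 0], 0],
    [[0.32, -0.79, 0], 0]
  ]
}}

```text
time: 5.85
tool_pos: [0.534, 0.0815, 0.2542]
eef_rot: [-0.001, 0.981, 0.196, -0.001]
contact_force: [0.9, -0.1, 0.3]
grip_width: 0.0001
grip_force: 0.0
```

Request:
{"name": "move_arm", "arguments": {
  "series": [
    [[0.03, 0.01, 0.2], 0],
    [[0.03, 0.01, 0.4], 0],
    [[0.03, 0.01, 0.5], 0],
    [[0.03, 0.01, 0.58], 0],
    [[0.04, -0.01, 0.66], 0],
    [[0.05, -0.03, 0.74], 0],
    [[0.06, -0.06, 0.82], 0],
    [[0.07, -0.09, 0.9], 0],
    [[0.08, -0.11, 0.97], 0]
  ]
}}

```text
time: 6.75
tool_pos: [0.5388, 0.0892, 0.1585]
eef_rot: [-0.0, 0.981, 0.192, 0.001]
contact_force: [-0.5, -0.3, 6.8]
grip_width: -0.0001
grip_force: 2.1
```

Request:
{"name": "move_arm", "arguments": {
  "series": [
    [[0.01, -0.03, 0.08], 0],
    [[0.02, -0.05, 0.16], 0],
    [[0.03, -0.08, 0.24], 0],
    [[0.04, -0.11, 0.32], 0],
    [[0.05, -0.13, 0.4], 0],
    [[0.06, -0.16, 0.48], 0],
    [[0.06, -0.18, 0.55], 0],
    [[0.06, -0.18, 0.61], 0],
    [[0.06, -0.18, 0.61], 0]
  ]
}}

```text
time: 7.65
tool_pos: [0.5365, 0.1075, 0.0964]
eef_rot: [-0.0, 0.981, 0.192, -0.001]
contact_force: [-0.1, -0.3, 0.5]
grip_width: 0.0002
grip_force: 0.0
```

Request:
{"name": "move_arm", "arguments": {
  "series": [
    [[0, 0, 0.04], 0],
    [[0, 0, 0.08], 0],
    [[0, 0, 0.1], 0],
    [[0, 0, 0.12], 0],
    [[0, 0, 0.12], 0]
  ]
}}

```text
time: 8.15
tool_pos: [0.537, 0.1074, 0.0851]
eef_rot: [0.0, 0.981, 0.192, -0.0]
contact_force: [0.2, 0.0, 0.0]
grip_width: 0.0002
grip_force: 0.0
```

Request:
{"name": "move_arm", "arguments": {
  "series": [
    [[0, 0, 0.02], 0],
    [[0, 0, 0.03], 0],
    [[0, 0, 0.03], 0]
  ]
}}

```text
time: 8.45
tool_pos: [0.5371, 0.1075, 0.0829]
eef_rot: [0.0, 0.981, 0.192, 0.0]
contact_force: [-5.1, 0.3, 13.7]
grip_width: 0.0001
grip_force: 7.3
```

Run:
```python
from h import *
s=r.sense();print(s["tool_pos"],s["contact_force"])
im=r.snapshot("wrist");im2=r.snapshot("side")
a=im[60:330,100:450];b=cv2.resize(im2[165:290,215:340],(432,432))
cv2.imwrite("pics/w4.png",np.hstack([cv2.resize(a,None,fx=1,fy=1.6),b])[:,:,::-1])
```

```text
[0.53712553 0.1074935  0.08287683] [-5.05270586  0.29182485 13.73370651]
```

View pics/w4.png

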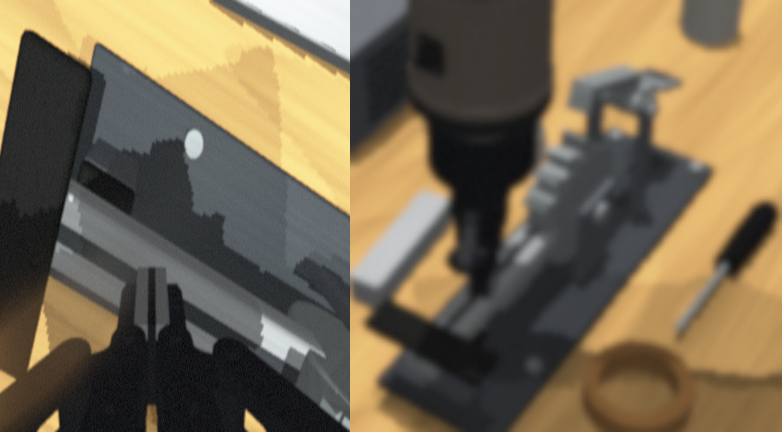

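The arm is down: the cross pad is low at about (430,340) in the side view, and the pawl is still up and released. At contact the TCP is at 0.083, as expected. I press a little more firmly, then retreat.

Request:
{"name": "move_arm", "arguments": {
  "series": [
    [[0, 0, 0.01], 0],
    [[0, 0, 0.02], 0],
    [[0, 0, 0.02], 0],
    [[0, 0, 0.02], 0]
  ]
}}

```text
time: 8.95
tool_pos: [0.5373, 0.1075, 0.0824]
eef_rot: [0.0, 0.981, 0.192, 0.0]
contact_force: [-16.0, -3.6, 45.7]
grip_width: 0.0002
grip_force: 23.1
```

Request:
{"name": "move_arm", "arguments": {
  "series": [
    [[0, 0, -0.05], 0],
    [[0, 0, -0.2], 0],
    [[0, 0, -0.5], 0],
    [[0, 0, -0.8], 0],
    [[0, 0, -1], 0]
  ]
}}

```text
time: 9.45
tool_pos: [0.5375, 0.1075, 0.1829]
eef_rot: [-0.0, 0.981, 0.192, 0.001]
contact_force: [1.0, 0.6, 0.6]
grip_width: -0.0001
grip_force: 0.0
```

Request:
{"name": "move_arm", "arguments": {
  "series": [
    [[0, 0, -0.4], 0],
    [[0, 0, -0.8], 0],
    [[0, 0, -0.8], 0]
  ]
}}

```text
time: 9.75
tool_pos: [0.5391, 0.1081, 0.2662]
eef_rot: [-0.0, 0.981, 0.192, 0.004]
contact_force: [1.0, -0.2, -1.1]
grip_width: 0.0001
grip_force: 0.0
```

Run:
```python
from h import *
s=r.sense();print(s["time"],s["tool_pos"],s["contact_force"])
im2=r.snapshot("side");cv2.imwrite("pics/w5.png",cv2.resize(im2[150:300,190:350],(640,600))[:,:,::-1])
st=np.load("st.npz");X=st["o"]+st["ex"]*.195+np.array([0,0,.093])
print("expected cross pad centre",(proj("side",X)-[190,150])*4)
```

```text
9.75 [0.53913812 0.10808855 0.26624459] [ 0.95796161 -0.19667465 -1.07938179]
expected cross pad centre [192.34391318 450.88602614]
```

View pics/w5.png

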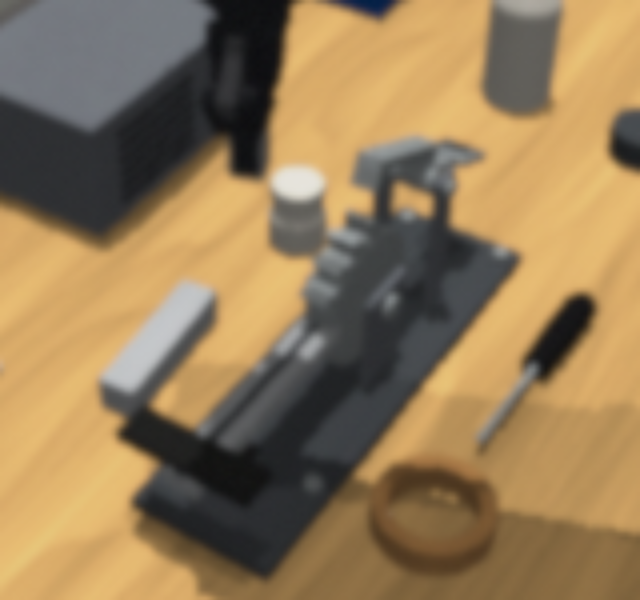

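The cross pad sits at about (193,452), against an expected (192,451) for a level arm. The pawl is released, nothing else has moved, and the gripper is clear.

```bash
python3 -c "
from plant import r
print(r.sign_off())"
```

```text
the job is handed in; nothing more can be done
None
```

The rest arm lies level on its stop with the pawl left released and the gripper clear; the job was handed in at about 9.8 s, and no verdict was returned.

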